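# Drop a propped box lid onto the fingers and let it down shut

## Robot

A 6-joint arm with a two-finger parallel gripper is mounted at the origin on a cart in front of the work surface, level with it; the furniture and walls round the work are solid. World frame = base frame: x ahead of the robot, y to its left, z up, the work surface at z = 0. Lengths are in m, angles in degrees, forces in N, time in s.
With the tool pointing down it reaches from about 0.375 to 0.9 m from the base axis. Payload 3.1 kg.
Tool frame: the origin (TCP) lies at the very end of the fingers, on their centre line; the grasp point (between the pads) lies 19 mm behind it (grasp_offset is the distance from the TCP to the grasp point, in m); z points along the fingers, y is the direction in which the jaws open and shut (so a half turn about z gives the same grasp; the last joint's range is limited). The gripper opens to 87 mm and grips with 3 to 60 N. Pads are 19 mm wide; open, the fingers measure 117 mm over their backs; the gripper's body (75 mm by 190 mm) begins 51 mm behind the grasp point.
Start: joints at [66.549, 30.224, 82.088, -0, 67.689, -10.227], TCP at [0.143, 0.608, 0.223] pointing down, gripper open.
Joint ranges: [-176.69, 176.69], [-43.24, 126.21], [12.49, 139.97], [-82, 262], [0, 151.66], [-163.58, 163.58]. Speed limits (degrees/s): [159.86, 159.86, 180, 180, 180, 180].

## Interface

Orientations are given as a 3x3 rotation matrix whose columns are the frame's x, y, z axes.
In Python, from rig import * gives the robot as it stands. The module is installed in compiled form; this text tells all that it offers.
- The arm moves only by the tool play_rows, never from a script. Its argument "plan" is a list that holds one entry, the list of rows, each a list of 7 numbers: the shift along the world's x, y, z each as a share of 5 cm, from -1 to 1, then the turn, a rotation vector about the world's x, y, z each as a share of pi rad, from -1 to 1, then the gripper's target within -1 to 1 (fully open at 1, half-way at 0, shut at -1). A call has 1 to 12 rows; each row shifts and turns the commanded pose from where the row before left it; what a row does not reach is not made up. A row lasts 1/10 s, in which the tool goes at most 50 mm and 8.59 degrees, less where a joint would pass 70% of its speed; a pose out of reach is approached as far as the arm can. A call with a number of a shift or a turn outside -1 to 1 is refused whole. A call with a gripper value outside its range is refused whole. The fingers move at their own pace and stop on an object; the grip force is fixed at half the most. Time passes only in rows, so rows that do not move let the fingers close. It gives the time, the measured TCP pose, the force and the opening at its end, in the units of the state.
- read_state(): the state, without advancing time (a new reading comes with each control period).
- capture(name): name is "side" or "top" or "wrist"; returns the picture (480x640x3 uint8, red, green, blue); there is no depth.
- camera_params(name): a dict with "intrinsics" (3x3 intrinsics, pixels), "R" (3x3) and "t" (3): a world point X has camera coordinates R X + t; the wrist camera has in their place "mount" (4x4, takes a point from camera to tool coordinates, whose origin is the TCP and whose axes are the flange's). Camera axes: x right, y down, z forward; pixel columns grow to the right and rows downward; lengths in m; the calibration is good to about 2 mm. A picture is of the moment at which its call begins: read the wrist's pose just before it. camera_params takes no time and is no camera call.
- hand_in(): hands the job in, once; it reports no verdict.
The state is a dict: "time_s": time; "joint_positions": joint angles; "qvel": joint speeds; "tau": joint torques, N m; "position": TCP position; "tcp_rot": TCP orientation; "force": force on the tool from outside, world axes, zero at the start; "moment": the same for the moment, N m; "opening": opening from 0.0 (shut) to 1.0 (fully open).
Only numpy, scipy, OpenCV 4.12 (cv2) and the standard library are available. Lean on these libraries where they do the work, as an engineer would, in place of code of your own. Each camera call takes 0.05 s, during which the arm holds its last target. There are 200 camera calls.

## Task

The lid of the specimen storage box stands open on its red prop rod. Reach under the lid's free edge with the fingers, push the prop over sideways, away from the robot, so that it swings down and the lid drops onto the fingers, and catch and hold the lid there well open for a moment; then lower it gently until it is fully shut, without letting it slam, and take the hand away. Do not grip the lid or raise it, and leave the parts lying about where they are.

Things in the scene. Friction and masses are not known exactly. Their poses are not given: they have to be found in the camera images.
- storage_box: grey metal specimen box with a hinged lid, fixed to the bench. Origin: centre of its underside. Own +z up; own -x is its front, where the lid's free edge is (it faces the robot's left); hinge at +x. Walls 150 mm (x) by 180 mm (y), rim 110 mm above the bench. Three round specimens lie in it.
- lid (a joint): lid angle: 0 shut on the rim, grows as it opens; about 0.55 rad at the start, propped. 190 mm wide (box y), 205 mm from hinge axis to free edge, 6 mm thick, 0.35 to 0.5 kg. The hinge axis lies in the plane of the underside. Unsupported it falls by itself and slams within about half a second. White underside, blue top.
- lid_edge (a point): middle of the lower edge of the lid's free (front) end; moves with the lid. Shut, this edge overhangs the front wall by 55 mm, so that fingers outside the box can carry it from below until it is shut.
- lid_hinge (a point): point on the hinge axis, mid-width: at x = +75 mm, y = 0, z = 110 mm in the box's frame; the axis runs along box y
- prop (a joint): angle of the red prop rod that holds the lid up: 0 = up, leaning 0.10 rad past upright towards box -y against a stop; grows as it swings towards box +y (away from the robot). Pushed well past upright (about 0.3 rad; a few newtons) it falls by itself, to lie along the front wall at 1.66.
- prop_mid (a point): point on the prop rod 75 mm from its pivot. Rod 8 mm thick, 110 mm long, with a 12 mm black ball on top that carries the lid's underside. It swings only in the plane x = -86 mm of the box's frame, in front of the front wall; pivot at y = -45 mm, z = 92 mm there.
- bolt_m16: bystander, loose: hexagon-headed steel bolt standing on its head, 24x28x60 mm; origin at the centre of its underside
- nut_m16: bystander, loose: steel hexagon nut lying flat, 22x25x13 mm; origin at the centre of its underside
- ref_block_0: bystander, loose: round steel hardness reference block, 64 mm across, 16 mm high; origin at the centre of its underside
- rebar_coupon: bystander, loose: short piece of ribbed steel bar, 85 mm long, 17 mm thick; origin at the centre of its underside
- flat_coupon_0: bystander, loose: flat dark steel test coupon, 24x70x10 mm; origin at the centre of its underside
- magnet_pot: bystander, loose: red pot magnet with a black knob, 32 mm across, 27 mm high; origin at the centre of its underside

How it is judged (in metres and radians):
On the way, in this order (a step that is already met when the one before it is completed fails the run):
1. the prop is down and the lid rests still on the fingers (or another part of the hand), well open (above 0.15 rad), for 0.3 s (value of joint prop above 0.9 rad and value of joint lid above 0.15 rad and velocity of joint lid between -0.12 and 0.12 rad/s and (contact force between lid and the fingers above 0.3 N or contact force between lid and the arm above 0.3 N)), for 0.3 s.
2. the lid is shut (value of joint lid below 0.02 rad), for 0.2 s.
At the end, for the whole second after the job is handed in: the lid is shut (under 0.02 rad) and at rest, and the prop lies folded along the front wall (over 1.4 rad) (value of joint lid below 0.02 rad and value of joint prop above 1.4 rad and velocity of joint lid between -0.05 and 0.05 rad/s); the robot touches nothing.
It fails at once if the lid slams: it moves faster than 1 rad/s within the last 0.06 rad (value of joint lid below 0.06 rad and velocity of joint lid below -1 rad/s).
It fails at once if the lid is raised more than 0.15 rad above its propped angle (value of joint lid above 0.7 rad).
It fails at once if the lid is gripped or pressed on its top face (over 1.5 N) while still open (value of joint lid above 0.06 rad and contact force between lid_c1 and the fingers above 1.5 N).
It fails at once if a bystander is moved more than 20 mm (distance of any of bolt_m16, nut_m16, ref_block_0, rebar_coupon, flat_coupon_0, magnet_pot from where it was at the start of the episode above 0.02 m).
It also fails if it takes over 51 s, if anything falls off the work surface, if the arm or the gripper's body presses on something with over 40 N, if the wrist force passes 120 N, or if a joint passes its speed limit or range.

## Working session

There is one attempt and no reset: what is moved stays moved. The work goes in short steps, Python scripts to look and compute and a tool call to move; the robot and the scene stay as the last step left them, time stands still between calls to the robot, and variables do not carry over. Pictures are saved under pics/ and viewed, about 8 in all and at most 12, crops included, and the job is handed in when it is done.

Besides the shell and the picture viewer there is one more tool, called after "Emit:" as name(argument=value, ...) on one line, values as JSON. play_rows: Moves the arm, as the interface text tells. Its arguments: {"type":"object","properties":{"plan":{"type":"array"}},"required":["plan"]}

```bash
mkdir -p pics
python3 - <<'E'
from rig import *
import cv2,numpy as np
s=read_state();print(s)
for n in("side","top"):
    im=capture(n);cv2.imwrite(f"pics/{n}0.png",im[...,::-1]);p=camera_params(n);print(n,p)
print(camera_params("wrist"))
a=cv2.imread("pics/side0.png");b=cv2.imread("pics/top0.png")
E
```

```text
{'time_s': 0.0, 'joint_positions': array([ 6.65475680e+01,  3.02779793e+01,  8.21576343e+01,  1.10039775e-03,
        6.76875753e+01, -1.02274981e+01]), 'qvel': array([-0.09533712, -0.03931874, -0.01214554,  0.08203757, -0.00497814,
       -0.0063718 ]), 'tau': array([ 2.97152683e-04, -4.40042424e+01, -1.76589239e+01,  6.33153110e-02,
        5.80458669e-02, -1.49878251e-04]), 'position': array([0.14265497, 0.60774708, 0.22157528]), 'tcp_rot': array([[-9.73477591e-01,  2.28780725e-01, -8.71993429e-04],
       [ 2.28782039e-01,  9.73475689e-01, -1.96536580e-03],
       [ 3.99226591e-04, -2.11273600e-03, -9.99997688e-01]]), 'force': array([ 1.16247281,  0.09888712, -0.2459494 ]), 'moment': array([-0.0430643 , -0.01195753, -0.02904657]), 'opening': 1.0029414254302977}
side {'intrinsics': array([[434.61791347,   0.        , 313.73089117],
       [  0.        , 434.61791347, 243.51300845],
       [  0.        ,   0.        ,   1.        ]]), 'R': array([[-0.81198445, -0.58359523,  0.0098926 ],
       [-0.27205418,  0.36341845, -0.89101827],
       [ 0.51639886, -0.7261843 , -0.45385965]])
[... 250 characters left out ...]
, -0.99999643,  0.00203301],
       [-0.99292771, -0.00196085, -0.11870434],
       [ 0.1187079 , -0.00181306, -0.99292756]]), 't': array([-0.19601245,  0.56527683,  1.38438062])}
{'intrinsics': array([[413.76986485,   0.        , 311.44928542],
       [  0.        , 413.76986485, 237.87299632],
       [  0.        ,   0.        ,   1.        ]]), 'mount': array([[-1.25462118e-04, -9.64452247e-01, -2.64257162e-01,
         7.33858312e-02],
       [ 9.99999981e-01, -1.59698540e-04,  1.08074649e-04,
        -5.84078481e-04],
       [-1.46434322e-04, -2.64257144e-01,  9.64452249e-01,
        -1.61051504e-01],
       [ 0.00000000e+00,  0.00000000e+00,  0.00000000e+00,
         1.00000000e+00]])}
```

View pics/side0.png

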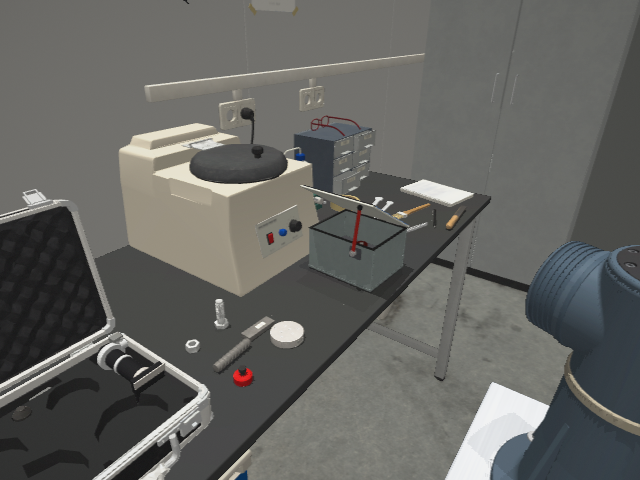

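View pics/top0.png

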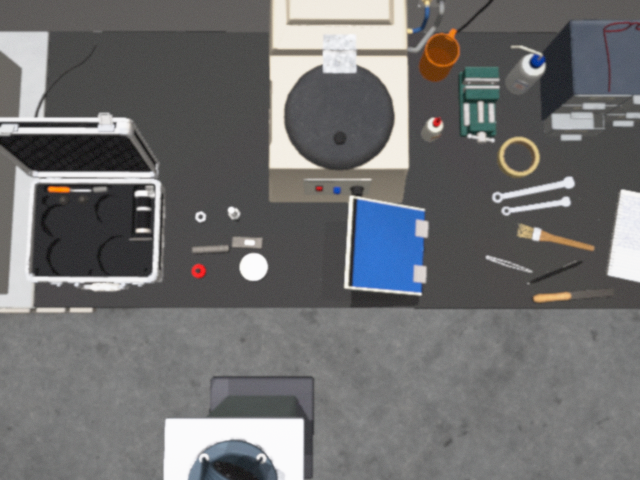

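The top view shows the lid quad at about (352,197), (346,289), (423,294), (425,206), with its free edge to the left. The side view shows the red prop from (359,208) to (353,252). I'll cast rays from these.

```bash
cat > h.py <<'E'
import numpy as np, cv2
from rig import *
def ray(n,uv):
    p=camera_params(n);d=p["R"].T@np.linalg.inv(p["intrinsics"])@np.array([*uv,1.]);return -p["R"].T@p["t"],d
def onplane(n,uv,nrm,c):
    o,d=ray(n,uv);nrm=np.array(nrm,float);return o+d*(c-nrm@o)/(nrm@d)
def proj(n,X):
    p=camera_params(n);x=p["intrinsics"]@(p["R"]@np.array(X)+p["t"]);return x[:2]/x[2]
E
python3 - <<'E'
from h import *
np.set_printoptions(precision=4,suppress=True)
b=cv2.imread("pics/top0.png");hsv=cv2.cvtColor(b,cv2.COLOR_BGR2HSV)
m=cv2.inRange(hsv,(100,150,80),(125,255,255));n,l,st,c=cv2.connectedComponentsWithStats(m)
k=1+st[1:,4].argmax();m=(l==k).astype(np.uint8)
# include white rim and hinge plates next to blue
w=cv2.inRange(hsv,(0,0,140),(180,60,255))&(cv2.dilate(m,np.ones((15,15)))*255)
m2=cv2.morphologyEx(m*255|w,cv2.MORPH_CLOSE,np.ones((3,3)))
for mm in(m*255,m2):
    h=cv2.convexHull(max(cv2.findContours(mm,0,2)[0],key=cv2.contourArea));q=cv2.approxPolyDP(h,6,True)[:,0];print(q.tolist())
    for p in q:
        z=.115 if p[0]>390 else .222
        print(p,onplane("top",p,[0,0,1],z))
a=cv2.imread("pics/side0.png");hs=cv2.cvtColor(a,cv2.COLOR_BGR2HSV)
r=(cv2.inRange(hs,(0,140,80),(6,255,255))|cv2.inRange(hs,(174,140,80),(180,255,255)));r[:190]=0;r[275:]=0;r[:,:330]=0;r[:,400:]=0
ys,xs=np.nonzero(r);print([(y,xs[ys==y].min(),xs[ys==y].max()) for y in np.unique(ys)[::4]])
cv2.imwrite("pics/crop.png",np.hstack([cv2.resize(a[170:300,290:420],(520,520),interpolation=2),]))
E
```

```text
[[358, 200], [424, 213], [420, 291], [352, 284]]
[358 200] [ 0.6227 -0.2768  0.222 ]
[424 213] [ 0.6136 -0.4305  0.115 ]
[420 291] [ 0.4411 -0.4184  0.115 ]
[352 284] [ 0.4513 -0.2637  0.222 ]
[[350, 195], [424, 209], [420, 295], [345, 288]]
[350 195] [ 0.6331 -0.2605  0.222 ]
[424 209] [ 0.6226 -0.4306  0.115 ]
[420 295] [ 0.4324 -0.4183  0.115 ]
[345 288] [ 0.4433 -0.2496  0.222 ]
[(np.int64(210), np.int64(358), np.int64(358)), (np.int64(214), np.int64(357), np.int64(360)), (np.int64(218), np.int64(357), np.int64(359)), (np.int64(222), np.int64(356), np.int64(358)), (np.int64(226), np.int64(355), np.int64(358)), (np.int64(230), np.int64(355), np.int64(357)), (np.int64(234), np.int64(354), np.int64(356)), (np.int64(238), np.int64(353), np.int64(356)), (np.int64(242), np.int64(352), np.int64(355)), (np.int64(246), np.int64(352), np.int64(354)), (np.int64(250), np.int64(352), np.int64(354))]
```

View pics/crop.png

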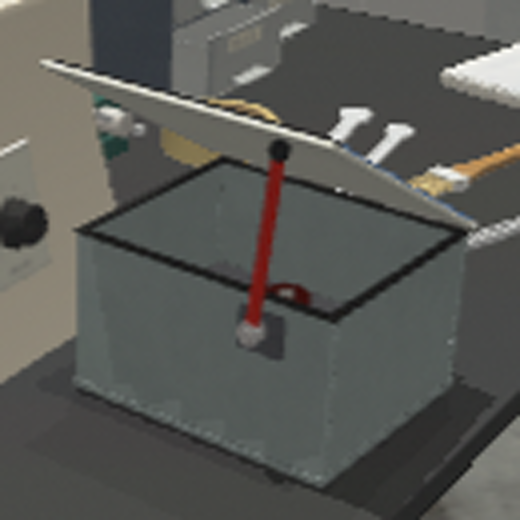

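The crop shows the rim corners at full-image (373.7,250) near-front, (309.5,227.5) far-front and (407,228) near-back. The pivot is at about (352,253) and the ball at (359.5,207).

Run:
```python
from h import *
np.set_printoptions(precision=4,suppress=True)
R=[onplane("side",p,[0,0,1],.11) for p in[(373.7,249.5),(309.5,227.5),(407,228.2)]]
print(R)
by=np.array([.998,-.063,0]);bx=np.array([-.063,-.998,0]);ez=np.array([0,0,1.])
h=np.array([.5275,-.4245,.11])
print("centre from top",h-.075*bx)
print("centre from side",R[0]+.075*bx+.09*by,R[1]+.075*bx-.09*by,R[2]-.075*bx+.09*by, "yaw",(R[1]-R[0])/np.linalg.norm(R[1]-R[0]))
C=(h-.075*bx);C[2]=0
for off in(0,):
    f=lambda x,y,z:C+bx*x+by*y+ez*z
    print("pivot",f(-.086,-.045,.092),proj("side",f(-.086,-.045,.092)),"ball",proj("side",f(-.086,-.056,.201)),proj("top",f(-.1,-.095,.222)),proj("top",f(-.1,.095,.222)))
# bystanders
for n,p,z in [("bolt",(233,213),.05),("nut",(201,216),.013),("ref",(253,267),.016),("rebar",(210,248),.015),("flat",(247,242),.01),("mag",(198,271),.025)]:print(n,onplane("top",p,[0,0,1],z))
```

```text
[array([ 0.4477, -0.2717,  0.11  ]), array([ 0.6229, -0.2794,  0.11  ]), array([ 0.4369, -0.4143,  0.11  ])]
centre from top [ 0.5322 -0.3497  0.11  ]
centre from side [ 0.5328 -0.3523  0.11  ] [ 0.5284 -0.3485  0.11  ] [ 0.5314 -0.3451  0.11  ] yaw [ 0.9991 -0.0436  0.    ]
pivot [ 0.4927 -0.261   0.092 ] [352.5448 252.8743] ball [359.6186 207.8358] [342.1513 287.776 ] [347.7176 194.8796]
bolt [0.6232 0.0022 0.05  ]
nut [0.6218 0.0835 0.013 ]
ref [ 0.5    -0.0426  0.016 ]
rebar [0.5449 0.06   0.015 ]
flat [ 0.56   -0.0268  0.01  ]
mag [0.4898 0.085  0.025 ]
```

Run:
```python
from h import *
from scipy.spatial.transform import Rotation as Ro
np.set_printoptions(precision=1,suppress=True)
s=read_state();j=s["joint_positions"]
R=Ro.from_euler("ZYZYZ",[j[0],j[1]+j[2],j[3],j[4],j[5]+90],degrees=True).as_matrix();print(np.abs(R-s["tcp_rot"]).max())
by=np.array([.998,-.063,0]);bx=np.array([-.063,-.998,0]);
for t in(20,35,50):
  for sg in(1,-1):
    z=bx*np.cos(np.radians(t))-np.array([0,0,1])*np.sin(np.radians(t));y=sg*by
    T=np.c_[np.cross(y,z),y,z]
    for j1 in (0,-15):
      for j23 in(100,130):
        q=(Ro.from_euler("ZY",[j1,j23],degrees=True).inv()*Ro.from_matrix(T)).as_euler("ZYZ",degrees=True)
        print(t,sg,j1,j23,q[0],q[1],(q[2]-90+180)%360-180)
```

```text
Traceback (most recent call last):
  File "scipy/spatial/transform/_rotation.pyx", line 1413, in scipy.spatial.transform._rotation.Rotation.from_euler
ValueError: Expected axis specification to be a non-empty string of upto 3 characters, got ZYZYZ
```

Run:
```python
from h import *
from scipy.spatial.transform import Rotation as Ro
np.set_printoptions(precision=1,suppress=True)
s=read_state();j=s["joint_positions"]
R=(Ro.from_euler("ZY",[j[0],j[1]+j[2]],degrees=True)*Ro.from_euler("ZYZ",[j[3],j[4],j[5]+90],degrees=True)).as_matrix();print(np.abs(R-s["tcp_rot"]).max())
by=np.array([.998,-.063,0]);bx=np.array([-.063,-.998,0]);
for t in(20,35,50):
  for sg in(1,-1):
    z=bx*np.cos(np.radians(t))-np.array([0,0,1])*np.sin(np.radians(t));y=sg*by
    T=np.c_[np.cross(y,z),y,z]
    for j1 in (0,-15):
      for j23 in(100,130):
        q=(Ro.from_euler("ZY",[j1,j23],degrees=True).inv()*Ro.from_matrix(T)).as_euler("ZYZ",degrees=True)
        print(t,sg,j1,j23,q[0],q[1],(q[2]-90+180)%360-180)
```

```text
2.240503789441295e-16
20 1 0 100 -69.6894393713553 89.93755084420769 10.625932754421115
20 1 0 130 -72.25777633567067 79.95054960979877 39.064672782039565
20 1 -15 100 -71.70257516509574 75.98855043992991 5.718039619990378
20 1 -15 130 -81.19190610992558 68.77797742187846 36.33226207869782
20 -1 0 100 -69.6894393713553 89.93755084420769 -169.37406724557889
20 -1 0 130 -72.25777633567066 79.95054960979878 -140.93532721796043
20 -1 -15 100 -71.70257516509574 75.9885504399299 -174.28196038000962
20 -1 -15 130 -81.19190610992558 68.77797742187846 -143.66773792130218
35 1 0 100 -54.93446605274439 87.20409487788412 10.255773733688216
35 1 0 130 -59.970292693297885 70.78233006947885 35.939232590342556
35 1 -15 100 -56.23916911494508 74.99604902013176 1.8219698558976631
35 1 -15 130 -67.32961747361934 60.48889015937036 30.354189512553262
35 -1 0 100 -54.93446605274439 87.20409487788412 -169.74422626631178
35 -1 0 130 -59.97029269329788 70.78233006947885 -144.06076740965744
35 -1 -15 100 -56.239169114945064 74.99604902013176 -178.17803014410237
35 -1 -15 130 -67.32961747361934 60.48889015937036 -149.64581048744677
50 1 0 100 -40.113702122858605 84.65559031157187 9.19769013726878
50 1 0 130 -46.308333588640494 62.52348443391813 30.48914872637789
50 1 -15 100 -40.70849446041667 75.04782560577615 -2.215008377731465
50 1 -15 130 -51.27683341907371 53.86914686631318 21.59840258946764
50 -1 0 100 -40.11370212285861 84.65559031157188 -170.80230986273122
50 -1 0 130 -46.308333588640494 62.523484433918156 -149.5108512736221
50 -1 -15 100 -40.708494460416674 75.04782560577617 177.78499162226854
50 -1 -15 130 -51.2768334190737 53.869146866313194 -158.40159741053236
```

Emit:
play_rows(plan=[[[0.6,-0.64,0.32,0,0,-0.044,-1],[0.6,-0.64,0.32,0,0,-0.044,-1],[0.6,-0.64,0.32,0,0,-0.044,-1],[0.6,-0.64,0.32,0,0,-0.044,-1],[0.6,-0.64,0.32,0,0,-0.044,-1],[0.6,-0.64,0.32,0,0,-0.044,-1],[0.6,-0.64,0.32,0,0,-0.044,-1],[0.6,-0.64,0.32,0,0,-0.044,-1],[0.2,-0.9,0,0,0,-0.044,-1],[0.2,-0.9,0,0,0,-0.044,-1],[0.2,-0.9,0,0,0,0,-1],[0.2,-0.9,0,0,0,0,-1]]])

```text
time_s: 1.3
position: [0.4227, 0.1706, 0.3503]
tcp_rot: [[0.042, 0.999, -0.0], [0.999, -0.042, -0.0], [-0.0, -0.0, -1.0]]
force: [1.1, 0.0, -0.3]
opening: 0.035
```

Emit:
play_rows(plan=[[[0.1,-0.4,0,-0.038,0.002,-0.001,-1],[0.1,-0.4,0,-0.038,0.002,-0.001,-1],[0.1,-0.4,0,-0.038,0.002,-0.001,-1],[0.1,-0.4,0,-0.038,0.002,-0.001,-1],[0,-0.4,0,-0.038,0.002,-0.001,-1],[0,-0.4,0,-0.038,0.002,0,-1],[0,-0.4,0,-0.038,0.002,0,-1],[0,-0.4,0,-0.038,0.002,0,-1]]])

```text
time_s: 2.1
position: [0.4431, 0.0121, 0.3506]
tcp_rot: [[0.035, 0.998, -0.046], [0.572, -0.058, -0.818], [-0.819, 0.002, -0.573]]
force: [0.4, 0.1, -0.2]
opening: 0.006
```

Run:
```python
from h import *
np.set_printoptions(precision=3,suppress=True)
s=read_state();print(s["position"],s["joint_positions"],s["tcp_rot"],s["time_s"])
```

```text
[0.443 0.012 0.351] [ 17.654  22.873  96.243 -49.975  88.656  35.396] [[ 0.035  0.998 -0.046]
 [ 0.572 -0.058 -0.818]
 [-0.819  0.002 -0.573]] 2.1
```

Emit:
play_rows(plan=[[[0,-0.46,-0.64,0,0,0,-1],[0,-0.46,-0.64,0,0,0,-1],[0,-0.46,-0.64,0,0,0,-1],[0,-0.46,-0.64,0,0,0,-1],[0,-0.46,-0.64,0,0,0,-1],[0.08,-0.46,-0.64,0,0,0,-1],[0,0,0,0,0,0,-1]]])

```text
time_s: 2.8
position: [0.4451, -0.1274, 0.1549]
tcp_rot: [[0.031, 0.998, -0.055], [0.576, -0.062, -0.815], [-0.817, -0.007, -0.577]]
force: [-0.2, 0.2, -0.8]
opening: 0.003
```

Run:
```python
from h import *
np.set_printoptions(precision=3,suppress=True)
s=read_state();print(s["position"],s["joint_positions"],s["tcp_rot"],s["time_s"])
w=capture("wrist");a=capture("side")
cv2.imwrite("pics/1.png",np.hstack([cv2.resize(w,(400,300)),cv2.resize(a[140:320,230:470],(400,300))])[...,::-1])
```

```text
[ 0.445 -0.127  0.155] [  1.307  39.368 111.432 -66.994  62.101  56.188] [[ 0.031  0.998 -0.055]
 [ 0.576 -0.062 -0.815]
 [-0.817 -0.007 -0.577]] 2.8
```

View pics/1.png

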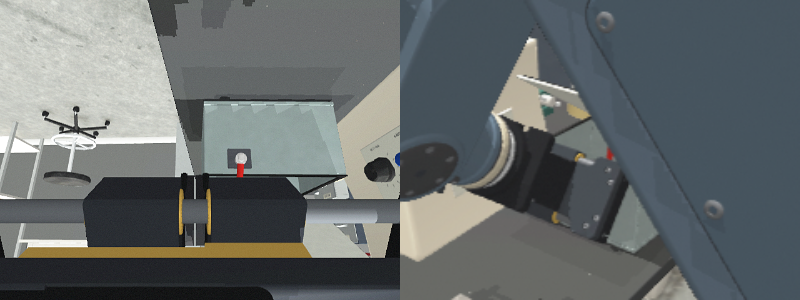

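The wrist view is upside down. It shows the closed fingertips at about (195,175) and the prop foot at (240,158), so the finger sits on the near side of the prop as intended. I'll insert under the lid.

Emit:
play_rows(plan=[[[-0.03,-0.46,0,0,0,0,-1],[-0.03,-0.46,0,0,0,0,-1],[-0.03,-0.46,0,0,0,0,-1],[-0.03,-0.46,0,0,0,0,-1],[-0.03,-0.46,0,0,0,0,-1],[-0.03,-0.46,0,0,0,0,-1],[0,0,0,0,0,0,-1]]])

```text
time_s: 3.6
position: [0.4404, -0.2633, 0.1623]
tcp_rot: [[0.04, 0.998, -0.05], [0.575, -0.064, -0.815], [-0.817, 0.003, -0.577]]
force: [-0.2, 1.2, -0.4]
opening: 0.007
```

Run:
```python
from h import *
np.set_printoptions(precision=3,suppress=True)
s=read_state();print(s["position"],s["joint_positions"],s["tcp_rot"],s["time_s"])
w=capture("wrist");a=capture("side");t=capture("top")
cv2.imwrite("pics/2.png",np.hstack([cv2.resize(w,(400,300)),cv2.resize(t[150:330,260:460],(400,300))])[...,::-1])
```

```text
[ 0.44  -0.263  0.162] [-15.873  37.893 114.4   -81.912  53.724  55.953] [[ 0.04   0.998 -0.05 ]
 [ 0.575 -0.064 -0.815]
 [-0.817  0.003 -0.577]] 3.6
```

View pics/2.png

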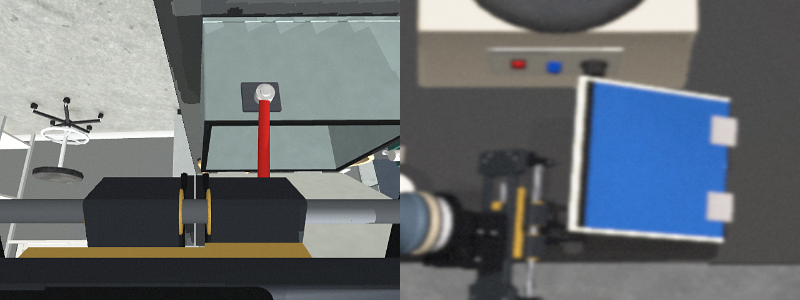

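The wrist view shows the finger just left of the red rod, and the lid has not been touched. Joint 4 is at its -82 limit, so I'll fit the arm's link lengths from the recorded poses and check which tool tilt or yaw leaves margin along the whole path.

```bash
cat > ik.py <<'E'
from h import *
from scipy.spatial.transform import Rotation as Ro
from scipy.optimize import least_squares
d2r=np.radians
Js=np.array([[66.5475,30.278,82.1576,0,67.6876,-10.2275],[17.654,22.873,96.243,-49.975,88.656,35.396],[1.307,39.368,111.432,-66.994,62.101,56.188],[-15.873,37.893,114.4,-81.912,53.724,55.953]])
P=np.array([[.14265,.60775,.22158],[.443,.012,.351],[.445,-.127,.155],[.4404,-.2633,.1623]])
def rot(j): return (Ro.from_euler("ZY",[j[0],j[1]+j[2]],degrees=True)*Ro.from_euler("ZYZ",[j[3],j[4],j[5]+90],degrees=True)).as_matrix()
def basis(j):
    c,s=np.cos(d2r(j[0])),np.sin(d2r(j[0]));e=np.array([c,s,0]);z=np.array([0,0,1.]);a,b=d2r(j[1]),d2r(j[1]+j[2])
    return np.c_[e,z,e*np.sin(a)+z*np.cos(a),e*np.sin(b)+z*np.cos(b),e*np.cos(b)-z*np.sin(b),rot(j)[:,2]]
A=np.vstack([basis(j) for j in Js]);prm,res,rk,_=np.linalg.lstsq(A,P.ravel(),rcond=1e-4)
C=np.array([.532,-.349,0]);by=np.array([.998,-.063,0]);bx=np.array([-.063,-.998,0]);ez=np.array([0,0,1.])
def W(x,y,z): return C+bx*x+by*y+ez*z
def T(tilt,yaw=0):
    R=Ro.from_euler("z",yaw,degrees=True).as_matrix();f=R@bx;z=f*np.cos(d2r(tilt))-ez*np.sin(d2r(tilt));y=R@by
    return np.c_[np.cross(y,z),y,z]
def ik(p,R,j0=(-10,38,112,-75,55,56)):
    f=lambda j:np.r_[(basis(j)@prm-p)*10,(rot(j)-R).ravel()]
    r=least_squares(f,j0);return r.x,np.abs(r.fun).max()
E
python3 - <<'E'
from ik import *
np.set_printoptions(precision=3,suppress=True)
print(prm,rk,np.abs(A@prm-P.ravel()).max())
for t,yw in((35,0),(45,0),(35,15),(45,10)):
  for q in((-.22,-.1,.155),(-.078,-.1,.155),(-.078,-.05,.155),(-.078,.02,.155),(-.11,.02,.07),(-.2,.02,.06)):
    j,e=ik(W(*q),T(t,yw));print(t,yw,q,j.round(1),round(e,4))
E
```

```text
[-0.072 -0.038  0.899  0.344  0.219  0.17 ] 6 0.10243069337091426
35 0 (-0.22, -0.1, 0.155) [  2.   39.3 114.3 -68.1  61.4  59.8] 0.0
35 0 (-0.078, -0.1, 0.155) [-15.7  39.2 113.1 -81.9  54.   55.8] 0.0
35 0 (-0.078, -0.05, 0.155) [-14.5  39.1 106.1 -76.1  56.   47.5] 0.0
35 0 (-0.078, 0.02, 0.155) [-13.2  39.8  96.9 -70.   59.3  38.1] 0.0
35 0 (-0.11, 0.02, 0.07) [-10.1  47.  101.9 -75.1  57.4  52.5] 0.0
35 0 (-0.2, 0.02, 0.06) [ -1.1  47.9 102.8 -69.2  61.1  56.1] 0.0
45 0 (-0.22, -0.1, 0.155) [ -0.4  36.8 112.6 -60.8  54.   51. ] 0.0
45 0 (-0.078, -0.1, 0.155) [-18.   36.7 110.6 -71.2  46.4  43.8] 0.0
45 0 (-0.078, -0.05, 0.155) [-16.6  37.  104.  -65.   49.5  36.2] 0.0
45 0 (-0.078, 0.02, 0.155) [-15.1  38.1  95.  -58.8  54.1  28. ] 0.0
45 0 (-0.11, 0.02, 0.07) [-12.   45.  100.5 -65.7  50.1  43.1] 0.0
45 0 (-0.2, 0.02, 0.06) [ -3.   45.9 101.8 -61.5  53.6  48.4] 0.0
35 15 (-0.22, -0.1, 0.155) [  1.9  40.1 120.  -85.2  54.2  65.5] 0.0
35 15 (-0.078, -0.1, 0.155) [ -17.4   39.8  118.3 -101.9   47.2   63.5] 0.0
35 15 (-0.078, -0.05, 0.155) [-15.9  39.1 111.  -93.1  46.8  52.6] 0.0
35 15 (-0.078, 0.02, 0.155) [-14.4  39.4 101.5 -83.3  48.   40. ] 0.0
35 15 (-0.11, 0.02, 0.07) [-11.   47.3 107.  -92.4  49.3  58. ] 0.0
35 15 (-0.2, 0.02, 0.06) [ -1.5  48.3 108.1 -85.5  53.2  60.8] 0.0
45 10 (-0.22, -0.1, 0.155) [ -0.4  36.9 115.7 -70.3  48.2  52.1] 0.0
45 10 (-0.078, -0.1, 0.155) [-18.9  36.8 113.4 -82.1  40.2  45.9] 0.0
45 10 (-0.078, -0.05, 0.155) [-17.4  36.8 106.7 -73.5  42.4  36.2] 0.0
45 10 (-0.078, 0.02, 0.155) [-15.7  37.7  97.6 -64.8  46.4  25.9] 0.0
45 10 (-0.11, 0.02, 0.07) [-12.5  45.  103.3 -75.2  43.8  44.1] 0.0
45 10 (-0.2, 0.02, 0.06) [ -3.2  46.  104.8 -70.8  47.6  49.3] 0.0
```

Moving along +box-y relieves joint 4, so I'll push the prop now.

Emit:
play_rows(plan=[[[0.2,-0.013,0,0,0,0,-1],[0.2,-0.013,0,0,0,0,-1],[0.2,-0.013,0,0,0,0,-1],[0.2,-0.013,0,0,0,0,-1],[0.2,-0.013,0,0,0,0,-1],[0.2,-0.013,0,0,0,0,-1],[0.2,-0.013,0,0,0,0,-1],[0.2,-0.013,0,0,0,0,-1],[0.2,-0.013,0,0,0,0,-1],[0.2,-0.013,0,0,0,0,-1],[0.2,-0.013,0,0,0,0,-1],[0.2,-0.013,0,0,0,0,-1]]])

```text
time_s: 4.95
position: [0.5601, -0.2697, 0.1597]
tcp_rot: [[0.034, 0.998, -0.052], [0.578, -0.062, -0.814], [-0.816, -0.002, -0.579]]
force: [-1.6, 1.5, -1.8]
opening: 0.0
```

Run:
```python
from h import *
np.set_printoptions(precision=3,suppress=True)
w=capture("wrist");a=capture("side");t=capture("top")
s=read_state();print(s["position"],s["force"],s["joint_positions"],s["time_s"])
cv2.imwrite("pics/3.png",np.hstack([cv2.resize(w,(400,300)),cv2.resize(t[150:330,260:460],(400,300))])[...,::-1])
```

```text
[ 0.561 -0.27   0.16 ] [ 2.389  0.567 -2.431] [-13.202  42.443  96.865 -71.343  58.061  40.87 ] 5.1
```

View pics/3.png

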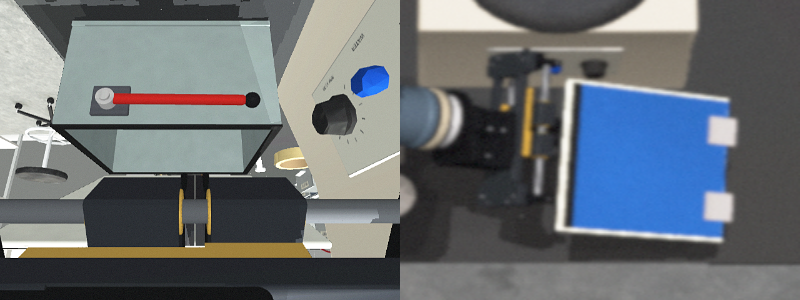

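The prop now lies along the front wall, and the lid rests on the fingers, well open. I'll hold, then lower.

Emit:
play_rows(plan=[[[0,0,0,0,0,0,-1],[0,0,0,0,0,0,-1],[0,0,0,0,0,0,-1],[0,0,0,0,0,0,-1],[0,0,0,0,0,0,-1],[0,0,0,0,0,0,-1],[0,0,0,0,0,0,-1],[0,0,0,0,0,0,-1]]])

```text
time_s: 5.9
position: [0.5596, -0.2698, 0.1601]
tcp_rot: [[0.035, 0.998, -0.051], [0.577, -0.062, -0.814], [-0.816, -0.001, -0.578]]
force: [1.5, 1.5, -1.2]
opening: 0.005
```

Emit:
play_rows(plan=[[[0,0.02,-0.04,0,0,0,-1],[0,0.03,-0.08,0,0,0,-1],[0,0.03,-0.08,0,0,0,-1],[0,0.03,-0.08,0,0,0,-1],[0,0.03,-0.08,0,0,0,-1],[0,0.03,-0.08,0,0,0,-1],[0,0.03,-0.08,0,0,0,-1],[0,0.03,-0.08,0,0,0,-1],[0,0.03,-0.08,0,0,0,-1],[0,0.03,-0.08,0,0,0,-1],[0,0.03,-0.08,0,0,0,-1],[0,0.03,-0.08,0,0,0,-1]]])

```text
time_s: 7.1
position: [0.5593, -0.2523, 0.1137]
tcp_rot: [[0.035, 0.998, -0.052], [0.577, -0.062, -0.814], [-0.816, -0.001, -0.578]]
force: [0.6, -0.6, -1.7]
opening: 0.005
```

Emit:
play_rows(plan=[[[0,0.04,-0.07,0,0,0,-1],[0,0.04,-0.07,0,0,0,-1],[0,0.04,-0.07,0,0,0,-1],[0,0.03,-0.07,0,0,0,-1],[0,0.03,-0.07,0,0,0,-1],[0,0.03,-0.06,0,0,0,-1],[0,0.02,-0.06,0,0,0,-1],[0,0.02,-0.06,0,0,0,-1],[0,0.02,-0.06,0,0,0,-1],[0,0,-0.06,0,0,0,-1]]])

```text
time_s: 8.1
position: [0.5597, -0.239, 0.0819]
tcp_rot: [[0.035, 0.998, -0.051], [0.576, -0.062, -0.815], [-0.817, -0.001, -0.577]]
force: [0.0, 0.7, -0.2]
opening: 0.01
```

Run:
```python
from h import *
np.set_printoptions(precision=3,suppress=True)
w=capture("wrist");t=capture("top")
s=read_state();print(s["position"],s["force"],s["joint_positions"],s["time_s"])
cv2.imwrite("pics/4.png",np.hstack([cv2.resize(w,(400,300)),cv2.resize(t[150:330,260:460],(400,300))])[...,::-1])
```

```text
[ 0.56  -0.239  0.082] [-0.026  0.421  0.266] [-10.136  50.251  97.513 -74.211  57.45   50.953] 8.2
```

View pics/4.png

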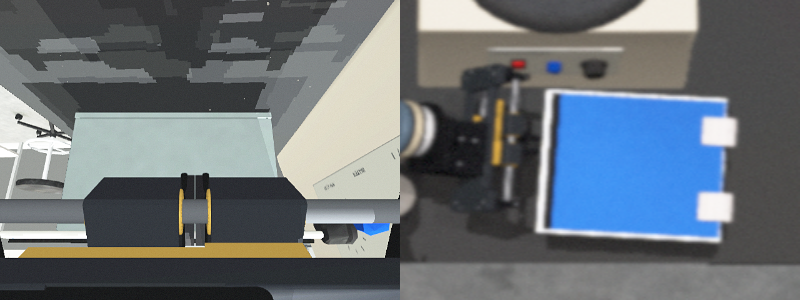

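The lid looks almost shut, with little load left. I'll lower another 15 mm slowly, then withdraw.

Emit:
play_rows(plan=[[[0,0.01,-0.05,0,0,0,-1],[0,0.01,-0.05,0,0,0,-1],[0,0.01,-0.05,0,0,0,-1],[0,0.01,-0.05,0,0,0,-1],[0,0.01,-0.05,0,0,0,-1],[0,0.01,-0.05,0,0,0,-1],[0,0,0,0,0,0,-1],[0,0,0,0,0,0,-1]]])

```text
time_s: 9.0
position: [0.5595, -0.2358, 0.0665]
tcp_rot: [[0.035, 0.998, -0.051], [0.577, -0.062, -0.814], [-0.816, -0.001, -0.578]]
force: [-0.7, 0.4, 0.4]
opening: 0.008
```

Run:
```python
from h import *
np.set_printoptions(precision=3,suppress=True)
b=capture("top")[...,::-1].copy();s=read_state();print(s["position"],s["force"],s["time_s"])
hsv=cv2.cvtColor(b,cv2.COLOR_BGR2HSV)
m=cv2.inRange(hsv,(100,150,80),(125,255,255));n,l,st,c=cv2.connectedComponentsWithStats(m)
m=(l==1+st[1:,4].argmax()).astype(np.uint8)
w=cv2.inRange(hsv,(0,0,140),(180,60,255))&(cv2.dilate(m,np.ones((21,21)))*255)
h=cv2.convexHull(np.argwhere((m*255|w)>0)[:,::-1].astype(np.int32));print(cv2.approxPolyDP(h,6,True)[:,0].tolist())
C=np.array([.532,-.349,0]);by=np.array([.998,-.063,0]);bx=np.array([-.063,-.998,0])
for a in(0,.05,.1):
  for y in(-.095,.095):
    p=C+bx*(.075-.205*np.cos(a))+by*y;p[2]=.116+.205*np.sin(a);print(a,proj("top",p))
```

```text
[ 0.56  -0.236  0.067] [-0.438 -0.705  0.55 ] 9.05
[[423, 209], [426, 277], [419, 295], [327, 288], [334, 203]]
0 [326.094 288.835]
0 [331.494 203.2  ]
0.05 [326.287 288.671]
0.05 [331.724 202.386]
0.1 [326.72 288.52]
0.1 [332.191 201.576]
```

The lid corners match the shut position to within a few pixels, and the fingers carry no load. Withdrawing.

Emit:
play_rows(plan=[[[0,0.2,0,0,0,0,-1],[0,0.3,0,0,0,0,-1],[0,0.3,0,0,0,0,-1],[0,0.4,0.2,0,0,0,-1],[0,0.4,0.4,0,0,0,-1],[0,0.4,0.6,0,0,0,-1],[0,0.4,0.6,0,0,0,-1],[0,0.4,0.6,0,0,0,-1],[0,0.4,0.6,0,0,0,-1],[0,0,0,0,0,0,-1],[0,0,0,0,0,0,-1],[0,0,0,0,0,0,-1]]])

```text
time_s: 10.25
position: [0.5587, -0.0755, 0.2155]
tcp_rot: [[0.033, 0.998, -0.052], [0.577, -0.062, -0.814], [-0.816, -0.004, -0.578]]
force: [-0.2, 1.1, -0.7]
opening: 0.009
```

Run:
```python
from h import *
np.set_printoptions(precision=3,suppress=True)
t=capture("top");w=capture("wrist")
s=read_state();print(s["position"],s["force"],s["qvel"],s["time_s"])
cv2.imwrite("pics/5.png",np.hstack([cv2.resize(w,(400,300)),cv2.resize(t[150:330,160:460],(400,300))])[...,::-1])
```

```text
[ 0.559 -0.076  0.215] [-0.7   -1.198  0.137] [-0.295  0.047 -0.243 -0.112  0.098 -0.042] 10.35
```

View pics/5.png

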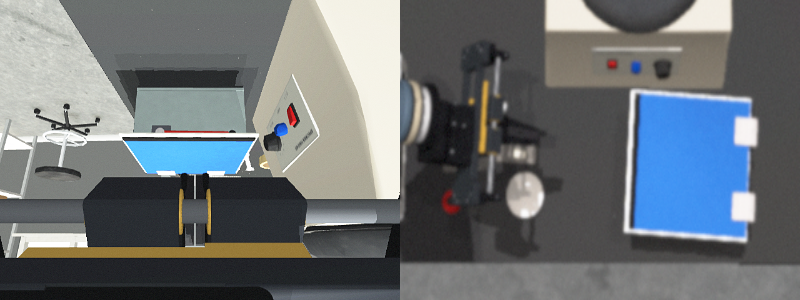

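The lid is shut flat, the prop lies folded beneath it, and the hand is clear. Handing in.

```bash
python3 -c "
from rig import *
print(hand_in())"
```

```text
the job is handed in; nothing more can be done
None
```

I pushed the prop over away from the robot with the closed fingers. They caught the lid well open and held it for about 0.8 s. I then lowered it over roughly 3 s until it was shut, withdrew the hand and handed the job in at about 10.4 s.

- **Lid and prop:** after lowering, the top view put the lid's free-edge corners within about 3 px of the predicted shut position. At one pixel to about 0.05 rad, that cannot by itself confirm the 0.02 rad limit. The finger was about 20 mm below the lid edge by my geometry, though, so nothing was holding it up. The last wrist view showed the lid flat and the prop folded along the front wall.
- **Hand and bystanders:** the hand ended clear, with no meaningful force on it. I did not measure the loose parts again at the end. The path kept above them by my estimate, but the hand hid some of them in the last top view.
- **What went wrong or disagreed:**
  - **Joint 4:** it came to its -82° limit (-81.9°) while I was reaching under the lid, so the fingers stopped about 7 mm higher than planned. It moved off the limit once I began the push.
  - **Arm model:** my fitted model matched the poses near the box but was off by up to 0.10 m elsewhere. I used it only to check the local path.
  - **Load on the fingers:** the force readings were noisy, about 1 to 2 N. The catch is therefore confirmed mainly by the pictures.

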